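Pack flat-sided tubs into a keyed cool box

ROBOT

A 7-joint arm with a two-finger parallel gripper is mounted at the origin on the work surface. World frame = base frame: x ahead of the robot, y to its left, z up, the work surface at z = 0. Lengths are in m, angles in rad, forces in N, time in s.
With the tool pointing down it reaches from about 0.35 to 0.775 m from the base axis. Payload 3.1 kg.
Tool frame: the origin (TCP) lies midway between the tips of the shut fingers; the grasp point (between the pads) lies 19 mm behind it (robot.grip_depth is the distance from the TCP to the grasp point, in m); z points along the fingers, y is the direction in which the jaws open and shut (so a half turn about z gives the same grasp; the last joint's range is limited). The gripper opens to 85 mm and grips with 20 to 120 N. Pads are 22 mm wide; open, the fingers measure 114 mm over their backs; the gripper's body (76 mm by 85 mm) begins 54 mm behind the grasp point. The pads swing forward as they close: fully open they stand 13 mm farther back than shut.
Start: joints at [-0.042, 0.311, 0.014, 1.512, -0.004, 1.319, -0.027], TCP at [0.55, 0, 0.231] pointing down, gripper open.
Joint ranges: [-2.7, 2.7], [-0.3, 1.91], [-1.27, 1.3], [0.12, 2.57], [-1.44, 4.58], [0.2, 2.03], [-3.05, 3.05]. Speed limits (rad/s): [2.79, 2.79, 3.14, 3.14, 3.14, 3.14, 3.14].

INTERFACE

Orientations are given as a 3x3 rotation matrix whose columns are the frame's x, y, z axes.
In Python, from cell import robot, effector, capture, sign_off, regions_of gives the robot as it stands. The module is installed in compiled form; this text tells all that it offers. Calls block until the motion is done:
- robot.reach(position, orientation): joint-space move of the TCP to a pose.
- robot.move_linear(position, v=0.15, attitude=None): straight line of the TCP; attitude=None keeps the orientation; v is the mean speed in m/s.
- robot.goto_joints(angles): joint-space move.
- effector.open_jaws() and effector.close_gripper(f_grip=None): open the fingers fully, or close them until they stop; f_grip is the grip in N (None keeps the last).
- robot.dwell(seconds).
- robot.ik(position, orientation): joint angles nearest the present ones, or None.
- robot.get_state(): the state.
- capture(name): name is "scene" or "side" or "wrist"; returns a dict with "image" (384x512x3 uint8, red, green, blue), "intrinsics" (3x3 intrinsics, pixels), "xyz" and "attitude" of the camera in the world. Camera axes: x right, y down, z forward; pixel columns grow to the right and rows downward; lengths in m; the calibration is good to about 2 mm. A picture is of the moment at which its call begins. There is no depth.
A pose or a line that the arm cannot do raises robot.PlanningError and nothing moves.
- sign_off(): hands the job in, once; it reports no verdict.
Trained networks look in a picture, given as the dict that the camera call returned (one of the last four; its "shot" number tells which), for a name from the list of things; names that differ only in an ending like _2 or _b are one class to them, and where a whole thing is asked for, a point or a joint stands for the part that bears it (a point fixed in the world has none). Each returns a list of dicts, best first, with "conf" (0 to 1); they miss things now and then, are a little off and sometimes report something else, mostly with a low value. They report only what shows in the picture. A call takes as long as a camera call. They do not tell look-alikes from the thing itself.
- regions_of(target, picture): "region" (384x512 bool, what is visible of it) and "position" ([column, row] in pixels, amid what is visible of it).
The state is a dict: "time": time; "joint_pos": joint angles; "qd": joint speeds; "joint_efforts": joint torques, N m; "position": TCP position; "eef_rot": TCP orientation; "contact_force": force on the tool from outside, world axes, zero at the start; "moment": the same for the moment, N m; "grip_width": finger opening in m.
Only numpy, scipy, OpenCV 4.12 (cv2) and the standard library are available. Lean on these libraries where they do the work, as an engineer would, in place of code of your own. Each camera call takes 0.05 s, during which the arm holds its last target. There are 200 camera calls.

TASK

Pack the cool box for delivery: take every tub that has a flat side out of the wooden crate and lower it upright into a D-shaped pocket of the box's rack, turned so that its flat meets the pocket's flat and it sits fully home, one tub to a pocket. Once they are all in, close the box's lid fully. The round tubs and the sea urchins stay in the crate, and the bottle, foam tray and shears are left where they are.

Things in the scene. Friction and masses are not known exactly. Their poses are not given: they have to be found in the camera images.
- tub1_center (a point): Flat-sided white tub, grey lid: rigid cylinder, diameter 48 mm, 60 mm high, one flat 15 mm from its axis (39 mm from flat to round side), foot edge tapered 2.5 mm over the lowest 5 mm, about 110 g, heavy at the base, upright in the crate at first. Point on the axis, 30 mm above its underside; z up, x points square out of the flat. One of the five may be absent (None).
- tub2_center (a point): Flat-sided white tub, grey lid: rigid cylinder, diameter 48 mm, 60 mm high, one flat 15 mm from its axis (39 mm from flat to round side), foot edge tapered 2.5 mm over the lowest 5 mm, about 110 g, heavy at the base, upright in the crate at first. Point on the axis, 30 mm above its underside; z up, x points square out of the flat. One of the five may be absent (None).
- tub3_center (a point): Flat-sided white tub, grey lid: rigid cylinder, diameter 48 mm, 60 mm high, one flat 15 mm from its axis (39 mm from flat to round side), foot edge tapered 2.5 mm over the lowest 5 mm, about 110 g, heavy at the base, upright in the crate at first. Point on the axis, 30 mm above its underside; z up, x points square out of the flat. One of the five may be absent (None).
- tub4_center (a point): Flat-sided white tub, grey lid: rigid cylinder, diameter 48 mm, 60 mm high, one flat 15 mm from its axis (39 mm from flat to round side), foot edge tapered 2.5 mm over the lowest 5 mm, about 110 g, heavy at the base, upright in the crate at first. Point on the axis, 30 mm above its underside; z up, x points square out of the flat. One of the five may be absent (None).
- tub5_center (a point): Flat-sided white tub, grey lid: rigid cylinder, diameter 48 mm, 60 mm high, one flat 15 mm from its axis (39 mm from flat to round side), foot edge tapered 2.5 mm over the lowest 5 mm, about 110 g, heavy at the base, upright in the crate at first. Point on the axis, 30 mm above its underside; z up, x points square out of the flat. One of the five may be absent (None).
- round1_center (a point): Fully round white tub, no flat, 48 mm in diameter, 60 mm high, standing in the crate; to be left there. Point on its axis, half-way up.
- round2_center (a point): Fully round white tub, no flat, 48 mm in diameter, 60 mm high, standing in the crate; to be left there. Point on its axis, half-way up.
- urchin1_center (a point): Dark spiny sea urchin, solid part 42 mm across and 24 mm high, in the crate; to be left there. Point on its axis, half-way up.
- urchin2_center (a point): Dark spiny sea urchin, solid part 42 mm across and 24 mm high, in the crate; to be left there. Point on its axis, half-way up.
- crate_floor (a point): Shallow wooden market crate, fixed to the table, 290 x 290 mm outside, 270 x 270 mm inside, sides 10 mm thick rising 26 mm above its inner floor. Point at the centre of the inner floor, 8 mm above the table; x and y along its sides.
- pocket1 (a point): One of six D-shaped pockets in the grey rack of the teal cool box, 24 mm deep. Point at its mouth, on the axis of its round part (radius 25.8 mm); x points square to its flat, 16.5 mm from the axis; z up. A seated tub stands 36 mm proud, its centre point 6 mm above this point.
- pocket2 (a point): One of six D-shaped pockets in the grey rack of the teal cool box, 24 mm deep. Point at its mouth, on the axis of its round part (radius 25.8 mm); x points square to its flat, 16.5 mm from the axis; z up. A seated tub stands 36 mm proud, its centre point 6 mm above this point.
- pocket3 (a point): One of six D-shaped pockets in the grey rack of the teal cool box, 24 mm deep. Point at its mouth, on the axis of its round part (radius 25.8 mm); x points square to its flat, 16.5 mm from the axis; z up. A seated tub stands 36 mm proud, its centre point 6 mm above this point.
- pocket4 (a point): One of six D-shaped pockets in the grey rack of the teal cool box, 24 mm deep. Point at its mouth, on the axis of its round part (radius 25.8 mm); x points square to its flat, 16.5 mm from the axis; z up. A seated tub stands 36 mm proud, its centre point 6 mm above this point.
- pocket5 (a point): One of six D-shaped pockets in the grey rack of the teal cool box, 24 mm deep. Point at its mouth, on the axis of its round part (radius 25.8 mm); x points square to its flat, 16.5 mm from the axis; z up. A seated tub stands 36 mm proud, its centre point 6 mm above this point.
- pocket6 (a point): One of six D-shaped pockets in the grey rack of the teal cool box, 24 mm deep. Point at its mouth, on the axis of its round part (radius 25.8 mm); x points square to its flat, 16.5 mm from the axis; z up. A seated tub stands 36 mm proud, its centre point 6 mm above this point.
- coolbox_top (a point): Centre of the fixed cool box, 276 mm (x) by 190 mm (y), at its rack's top, 40 mm above the table and flush with the rim; x and y along its sides. The pockets stand 3 x 2 at 86 mm spacing, flats turned different ways.
- lid (a joint): Angle of the cool box's clear lid about its hinge, rad: 0 closed, about 1.57 standing upright, 2.0 at most. It has a stiff hinge (holds about 0.4 Nm by friction) and stays where it is left; it weighs 250 g.
- lid_hinge (a point): Middle of the lid's hinge, on the cool box's left rim (away from the crate), 40 mm above the table; fixed to the box. x runs along the hinge, -y from here points across the box to the opposite rim 190 mm away, z up. The closed lid covers the 276 x 190 mm box and its outer face lies 50 mm above the rim.
- lid_edge (a point): Middle of the lid's free edge, at the outer face of the lid, opposite the hinge (190 mm from the hinge along the lid, 50 mm out from it). Turns with the lid; closed, its z is up and its -y points away from the hinge.
- juice: Clear bottle with yellow cap, 56 mm in diameter and 150 mm high, standing by the work; to be left alone. Origin under its centre.
- foam_tray: White foam tray 110 x 160 x 22 mm holding opened urchins; to be left alone. Origin under its centre.
- shears: Small blue-handled shears lying flat, about 150 mm long; to be left alone. Origin between blades and handles, underside.
Mind the look-alikes: they are no part of the job. What is shaped like the part that bears tub3_center but green is not meant.

How it is judged:
By the outcome, as a careful person would: the job done as asked, in the order asked, and still so for the second after the job is handed in, with the robot touching nothing.
Of tub1, tub2, tub3, tub4, tub5 only 4 to 5 are there at a start; the rules pass over those that are not, and their reading is None.
At some moment in a run one of tub1, tub2, tub3, tub4, tub5 may be knocked a few centimetres aside while the robot is not near it.
It also fails if it takes over 210 s, if anything falls off the work surface, if the arm or the gripper's body presses on something with over 40 N, if the wrist force passes 120 N, or if a joint passes its speed limit or range.

## Working session

There is one attempt and no reset: what is moved stays moved. The work goes in short steps, each a Python script; the robot and the scene stay as the last script left them, time stands still between calls to the robot, and variables do not carry over. Pictures are saved under pics/ and viewed, about 12 in all and at most 16, crops included, and the job is handed in when it is done.

```bash
mkdir -p pics; ls; python3 - <<'E'
from cell import *
import cv2,numpy as np
for n in ["scene","side","wrist"]:
    p=capture(n); cv2.imwrite(f"pics/{n}0.png",cv2.resize(p["image"][:,:,::-1],None,fx=1.5,fy=1.5))
    print(n,p["intrinsics"].tolist(),p["xyz"],np.round(p["attitude"],3).tolist())
    for t in ["tub1_center","round1_center","lid","juice"]+(["pocket1"] if n=="scene" else []):
        try:
            for r in regions_of(t,p): print(t,np.round(r["position"]),round(r["conf"],2),r["region"].sum())
        except Exception as e: print(t,e)
print(robot.get_state()["time"])
E
```

```text
pics
scene [[375.82502755219303, 0.0, 258.8407828820451], [0.0, 375.82502755219303, 193.28238229645186], [0.0, 0.0, 1.0]] [ 1.32573763 -0.20644306  0.72295639] [[0.186, 0.624, -0.759], [0.983, -0.128, 0.135], [-0.013, -0.771, -0.637]]
tub1_center [168. 191.] 0.63 289
tub1_center [209. 227.] 0.42 454
round1_center [175. 209.] 0.66 415
lid [382. 144.] 0.59 5919
juice [277. 255.] 0.56 1031
pocket1 [322. 185.] 0.87 457
pocket1 [333. 162.] 0.86 438
pocket1 [336. 203.] 0.83 593
pocket1 [308. 170.] 0.8 445
pocket1 [365. 195.] 0.59 578
pocket1 [342. 181.] 0.59 524
pocket1 [109. 225.] 0.56 2067
side [[434.04826407779956, 0.0, 254.4976343454748], [0.0, 434.04826407779956, 183.00964657314995], [0.0, 0.0, 1.0]] [ 0.55566155 -0.8289817   0.81386098] [[0.999, -0.04, 0.03], [-0.049, -0.707, 0.706], [-0.008, -0.706, -0.708]]
tub1_center [206. 275.] 0.65 582
tub1_center [256. 132.] 0.27 471
round1_center [244. 265.] 0.71 678
lid [196.  82.] 0.63 4058
juice [329. 177.] 0.79 972
juice [256. 130.] 0.35 531
juice [280. 257.] 0.31 618
wrist [[274.70932753614443, 0.0, 258.2603293239518], [0.0, 274.70932753614443, 189.04504408077642], [0.0, 0.0, 1.0]] [0.55083177 0.06808576 0.37418333] [[1.0, -0.0, 0.0], [-0.0, -0.963, -0.268], [0.0, 0.268, -0.963]]
round1_center [316.  36.] 0.66 5168
juice [443. 234.] 0.95 4844
0.8
```

View pics/scene0.png

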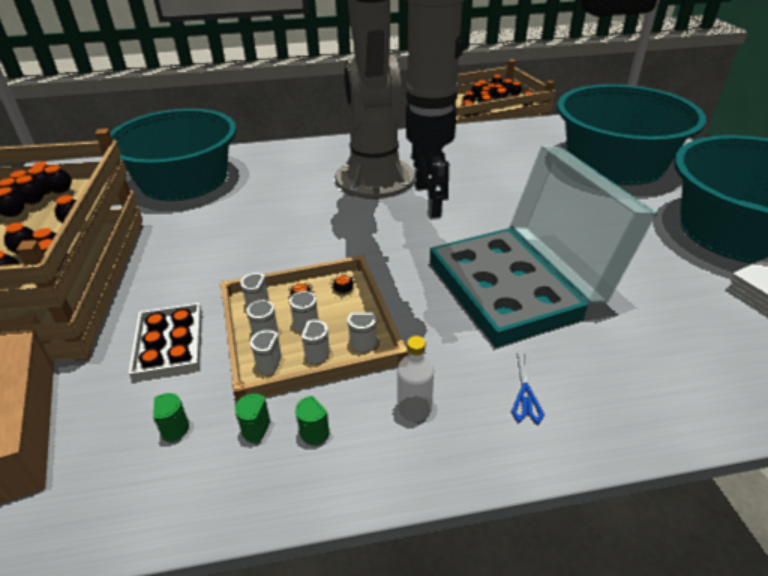

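View pics/side0.png

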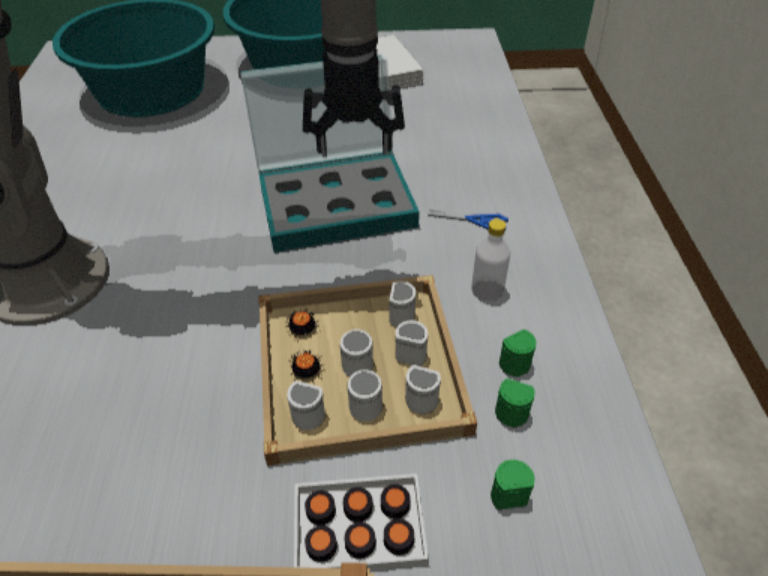

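Picture 1, the scene view (coordinates at 1.5x scale), shows the following:
- **Flat white tubs in the crate:** about (254,287), (265,352), (315,340) and (362,330).
- **Round tubs:** (261,315) and (303,310).
- **Green D-shaped look-alikes, not wanted:** (170,415), (252,417) and (312,420).
- **Urchins:** (301,290) and (343,283).
- **Cool box:** around (510,285), with its lid standing open.

Picture 2, the side view, agrees with this:
- **Flat tubs:** (402,300), (411,342), (422,388) and (306,404).
- **Round tubs:** (356,350) and (365,395).
- **Green look-alikes:** (517,352), (515,402) and (512,485).

Next I'll take wrist close-ups from above.

```bash
cat > h.py <<'E'
from cell import *
import cv2,numpy as np
from scipy.spatial.transform import Rotation as Ro
def onplane(p,uv,z):
    K=p["intrinsics"]; R=np.array(p["attitude"]); c=np.array(p["xyz"])
    uv=np.atleast_2d(uv).astype(float)
    d=np.c_[uv,np.ones(len(uv))]@np.linalg.inv(K).T@R.T
    return (c+d*((z-c[2])/d[:,2])[:,None])[:,:2]
def proj(p,X):
    X=np.atleast_2d(X).astype(float); q=(X-p["xyz"])@np.array(p["attitude"])@np.array(p["intrinsics"]).T
    return q[:,:2]/q[:,2:]
def down(a):  # tool down, jaw (tool y) axis at world angle a
    y=np.array([np.cos(a),np.sin(a),0]); z=np.array([0,0,-1.]); return np.c_[np.cross(y,z),y,z]
def save(p,name,s=1.5): cv2.imwrite(f"pics/{name}.png",cv2.resize(p["image"][:,:,::-1],None,fx=s,fy=s,interpolation=cv2.INTER_CUBIC))
E
python3 - <<'E'
from h import *
s=robot.get_state(); R=np.array(s["eef_rot"]); print(np.round(R,3).tolist(),s["position"],s["grip_width"])
p=capture("wrist"); tc=R.T@(p["xyz"]-s["position"]); Rc=R.T@p["attitude"]; print("cam in tool",tc,np.round(Rc,4).tolist())
q=capture("side"); c=capture("scene")
print("crate side",onplane(q,np.array([(260,297),(430,280),(472,425),(268,455)])/1.5,.034))
print("box side",onplane(q,np.array([(262,174),(273,240),(417,222),(395,155)])/1.5,.04))
print("tubs side",onplane(q,np.array([(402,292),(411,332),(422,378),(306,394),(356,340),(365,384)])/1.5,.068))
print("tubs scene",onplane(c,np.array([(254,280),(265,342),(315,330),(362,318),(261,308),(303,299)])/1.5,.068))
for t in ["lid_edge"]: print(t,[(x["position"],x["conf"]) for x in regions_of("lid_edge",q)])
# try look poses
Rdown=Ro.from_euler("x",0).as_matrix()
Cd=np.array([[1,0,0],[0,-1,0],[0,0,-1.]])   # camera straight down
RT=Cd@Rc.T
for nm,xy in [("crate",(.55,-.2)),("box",(.55,.1))]:
    for z in (.40,.45,.5):
        print(nm,z,robot.ik(np.array([*xy,z])-RT@tc,RT))
E
```

```text
[[-0.0, 1.0, 0.0], [1.0, 0.0, -0.0], [-0.0, 0.0, -1.0]] [5.50023657e-01 3.51025447e-05 2.31348655e-01] 0.08553831906713762
cam in tool [ 0.06804598  0.00083326 -0.14286967] [[-0.0005, -0.9634, -0.2682], [1.0, -0.0006, 0.0002], [-0.0003, -0.2682, 0.9634]]
crate side [[ 0.38637987 -0.09200063]
 [ 0.66833266 -0.06897425]
 [ 0.69751681 -0.35007684]
 [ 0.42069495 -0.38084049]]
box side [[0.36402078 0.23842279]
 [0.39934815 0.0401676 ]
 [0.65887213 0.07420161]
 [0.63229121 0.28767605]]
tubs side [[ 0.61671144 -0.12597846]
 [ 0.62422766 -0.2083571 ]
 [ 0.63279172 -0.29234434]
 [ 0.471781   -0.31023911]
 [ 0.54221873 -0.21908018]
 [ 0.55299471 -0.29810952]]
tubs scene [[ 0.46589801 -0.30843614]
 [ 0.63666119 -0.29139265]
 [ 0.62441715 -0.20796967]
 [ 0.61058787 -0.12583495]
 [ 0.54919614 -0.29666563]
 [ 0.53947991 -0.2221185 ]]
lid_edge [([194.2, 84.5], 0.7)]
crate 0.4 [ 0.4373966   0.49733401  0.1134343   1.24450551 -0.28589734  1.54727174
  0.56918107]
crate 0.45 [ 0.43658368  0.48465684  0.11944732  1.14362145 -0.28768808  1.65766905
  0.54218066]
crate 0.5 [ 0.43792101  0.48530087  0.12498992  1.0230026  -0.29453481  1.77431467
  0.5134181 ]
box 0.4 [ 0.04046777  0.31204013 -0.03400281  1.51118454 -0.26902906  1.32975054
  0.07470794]
box 0.45 [ 0.03496976  0.29123886 -0.02702498  1.41703236 -0.26603487  1.44095579
  0.04527038]
box 0.5 [ 0.03008936  0.28254092 -0.02100255  1.30839713 -0.26567998  1.55439948
  0.01533821]
```

```bash
cat >> h.py <<'E'
TC=np.array([.06805,.0005,-.14287]); RC=np.array([[0,-.9634,-.2682],[1,0,0],[0,-.2682,.9634]])
CD=np.array([[1,0,0],[0,-1,0],[0,0,-1.]])
def look(xy,z,name=None):
    RT=CD@RC.T; robot.reach(np.array([*xy,z])-RT@TC,RT); robot.dwell(.3)
    p=capture("wrist")
    if name: save(p,name)
    return p
E
python3 - <<'E'
from h import *
p=look((.545,-.22),.45,"crate1")
for t in ["tub1_center","round1_center"]:
    for r in regions_of(t,p): print(t,np.round(r["position"],1),round(r["conf"],2),r["region"].sum(), onplane(p,r["position"],.068))
p=look((.515,.15),.45,"box1")
for r in regions_of("pocket1",p): print(np.round(r["position"],1),round(r["conf"],2),r["region"].sum(), onplane(p,r["position"],.04))
print(robot.get_state()["time"],robot.get_state()["contact_force"])
E
```

```text
tub1_center [204.7 251.7] 0.86 1101 [[ 0.47171493 -0.30521397]]
round1_center [259.6 243.5] 0.75 1051 [[ 0.54801985 -0.29362226]]
round1_center [206.7 191.7] 0.31 617 [[ 0.47426888 -0.22178165]]
[260.8 141.8] 0.95 2716 [[0.51979126 0.2196147 ]]
[326.9 192.8] 0.9 2710 [[0.61823369 0.14332425]]
[261.4 216.8] 0.87 2540 [[0.52044374 0.107734  ]]
[306.  126.7] 0.79 2684 [[0.58726529 0.241994  ]]
[198.1 219.5] 0.73 2572 [[0.4260089  0.10391248]]
[187.2 151.6] 0.58 2565 [[0.40997444 0.20523273]]
4.25 [-0.76786465 -0.42093633  0.10478745]
```

View pics/crate1.png

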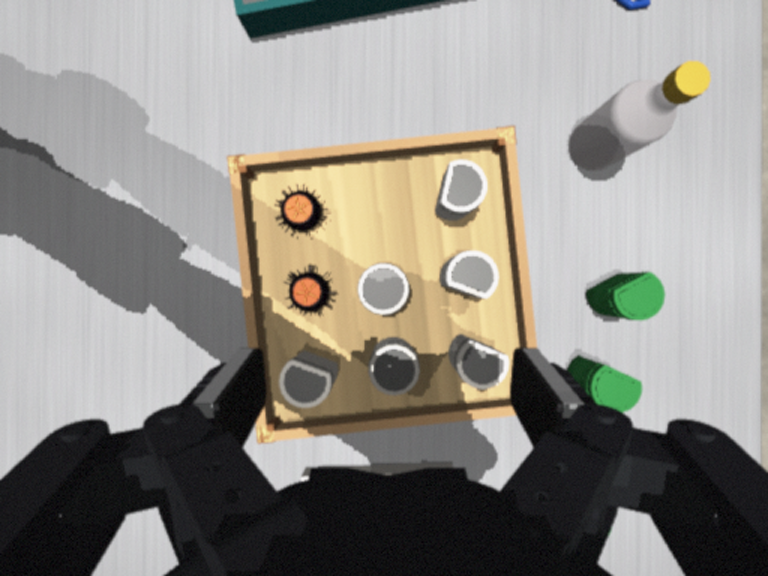

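View pics/box1.png

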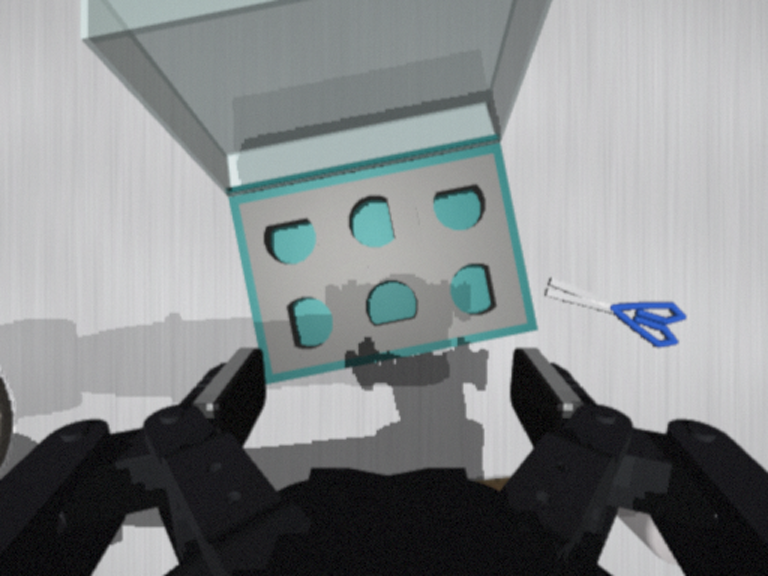

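Picture 3, the wrist view over the crate at 1.5x, shows:
- **Flat tubs:** (463,187) with its flat to the left, (472,273) with its flat down, (482,363) with its flat up and right, and (306,383) with its flat up and right.
- **Round tubs:** (384,289) and (394,367).

Picture 4, over the box, shows six pockets at about (290,242), (372,222), (460,207), (310,322), (392,303) and (473,289). Their flats face up, right, up, left, down and right in that order. The network's pocket centres are about 15 px off, so I'll fit the D outlines myself.

```bash
cat >> h.py <<'E'
from scipy.optimize import minimize
def dshape(r,f,n=72):
    a=np.arccos(f/r); t=np.linspace(a,2*np.pi-a,n) if f<r else np.linspace(0,2*np.pi,n)
    return np.c_[r*np.cos(t),r*np.sin(t)]
def place(xy,th,x,y): 
    c,s=np.cos(th),np.sin(th); return xy@np.array([[c,s],[-s,c]])+[x,y]
def render(p,polys,hull,S,o,sz):
    q=[((proj(p,np.c_[P,np.full(len(P),z)])-o+.5)*S-.5) for P,z in polys]
    m=np.zeros(sz,np.uint8)
    pts=np.vstack(q)
    if hull: pts=cv2.convexHull(pts.astype(np.float32))[:,0]
    cv2.fillPoly(m,[np.round(pts*16).astype(np.int32)],255,shift=4); return m
def fit(p,soft,x0,kind,win=34,S=6,f=None):
    """soft: float 0..1 mask; fits pose x,y,th. kind 'tub' or 'pocket'."""
    z0=.04 if kind!="tub" else .05
    c=np.round(proj(p,[x0[0],x0[1],z0])[0]).astype(int); o=c-win
    if o[0]<0 or o[1]<0: o=np.maximum(o,0)
    crop=soft[o[1]:o[1]+2*win,o[0]:o[0]+2*win].astype(np.float32)
    big=cv2.resize(crop,None,fx=S,fy=S,interpolation=cv2.INTER_LINEAR)
    def cost(v):
        x,y,th=v[0]/1000,v[1]/1000,v[2]/20
        if kind=="tub":
            F=.015 if f is None else f
            P=[(place(dshape(.024,F),th,x,y),.068),(place(dshape(.024,F),th,x,y),.013),(place(dshape(.0215,min(F,.0215) if f else .0125),th,x,y),.008)]
            m=render(p,P,True,S,o,big.shape)
        else: m=render(p,[(place(dshape(.0258,.0165),th,x,y),.04)],False,S,o,big.shape)
        m=m/255.; return np.abs(m-big).sum()/m.sum()
    best=None
    for th in ([x0[2]] if len(x0)>2 else np.arange(12)*np.pi/6):
        v0=np.array([x0[0]*1000,x0[1]*1000,th*20])
        r=minimize(cost,v0,method="Nelder-Mead",options=dict(initial_simplex=v0+np.array([[0,0,0],[4,0,0],[0,4,0],[0,0,5]]),xatol=.05,fatol=1e-4,maxiter=120))
        if best is None or r.fun<best.fun: best=r
    v=best.x; return np.array([v[0]/1000,v[1]/1000,(v[2]/20+np.pi)%(2*np.pi)-np.pi]),best.fun
def tubmask(p):
    h=p["image"].astype(np.float32); mx,mn=h.max(2),h.min(2); sat=(mx-mn)/np.maximum(mx,25)
    return np.clip((.24-sat)/.12,0,1)
def pockmask(p):
    h=p["image"].astype(np.float32); mx,mn=h.max(2),h.min(2); sat=(mx-mn)/np.maximum(mx,1)
    return np.maximum(np.clip((sat-.12)/.12,0,1),np.clip((75-mx)/20,0,1))
def look2(xy,z,yaw,name=None):
    RT=Ro.from_euler("z",yaw).as_matrix()@CD@RC.T; robot.reach(np.array([*xy,z])-RT@TC,RT); robot.dwell(.3)
    p=capture("wrist")
    if name: save(p,name)
    return p
E
cat > m.py <<'E'
from h import *; import pickle
T0=[(.614,-.127),(.624,-.208),(.634,-.292),(.469,-.306)]
out={}
for yaw in (0,np.pi/2,-np.pi/2):
    try: out[("c",yaw)]=look2((.545,-.22),.43,yaw)
    except robot.PlanningError as e: print("noplan c",yaw)
for yaw in (0,np.pi/2,-np.pi/2):
    try: out[("b",yaw)]=look2((.515,.15),.45,yaw)
    except robot.PlanningError as e: print("noplan b",yaw)
pickle.dump(out,open("v.pkl","wb")); print(robot.get_state()["time"])
E
cat > m2.py <<'E'
from h import *; import pickle
out=pickle.load(open("v.pkl","rb"))
T0=[(.614,-.127),(.624,-.208),(.634,-.292),(.469,-.306)]
for k,p in out.items():
    print(k, proj(p,[.545,-.22,.04])[0].round(),p["xyz"])
    if k[0]=="c":
        for t in T0: r,c=fit(p,tubmask(p),t,"tub"); print("  tub",r[:2].round(4),np.degrees(r[2]).round(1),c.round(3))
    else:
        b=out[("b",0)]
        if "P0" not in globals(): P0=onplane(p,np.array([(290,240),(372,220),(460,207),(308,322),(390,303),(473,289)])/1.5,.04) if abs(p["xyz"][2]-.45)<.02 else None
        for t in P0: r,c=fit(p,pockmask(p),t,"pocket",win=27); print("  pk",r[:2].round(4),np.degrees(r[2]).round(1),c.round(3))
E
python3 m.py; time python3 m2.py; python3 - <<'E'
from h import *; import pickle
o=pickle.load(open("v.pkl","rb")); k=list(o)
ims=[np.hstack([cv2.resize(o[x]["image"],(384,288)) for x in k if x[0]==g][:2]) for g in "cb"]
cv2.imwrite("pics/m1.png",np.vstack(ims)[:,:,::-1])
E
```

```text
16.625
('c', 0) [258. 190.] [ 0.54555213 -0.21894772  0.43023066]
  tub [ 0.6142 -0.1258] 167.5 0.046
  tub [ 0.6252 -0.2104] -109.7 0.048
  tub [ 0.6349 -0.2915] 68.2 0.464
  tub [ 0.4691 -0.3088] 69.9 0.222
('c', 1.5707963267948966) [259. 189.] [ 0.54575696 -0.22057882  0.43009527]
  tub [ 0.6147 -0.1254] 166.7 0.461
  tub [ 0.6245 -0.2109] -108.6 0.057
  tub [ 0.6343 -0.2911] 67.3 0.119
  tub [ 0.4688 -0.3093] 69.6 0.048
('c', -1.5707963267948966) [259. 190.] [ 0.54574482 -0.21918578  0.42991856]
  tub [ 0.6143 -0.1259] 167.2 0.051
  tub [ 0.625  -0.2104] -109.6 0.049
  tub [ 0.6347 -0.2915] 67.3 0.052
  tub [ 0.4691 -0.3093] 70.3 0.393
('b', 0) [278. 436.] [0.5154495  0.14928046 0.45005616]
  pk [0.4191 0.1947] 101.0 0.122
  pk [0.5028 0.2112] 11.7 0.116
  pk [0.5864 0.2278] 101.3 0.104
  pk [0.4354 0.1108] -169.1 0.111
  pk [0.5195 0.1276] -77.1 0.107
  pk [0.6029 0.144 ] 11.0 0.09
('b', 1.5707963267948966) [ 11. 209.] [0.5158413  0.14967954 0.45021959]
  pk [0.4188 0.1948] 100.6 0.108
  pk [0.5027 0.211 ] 12.4 0.092
  pk [0.5866 0.2279] 100.8 0.107
  pk [0.4354 0.1108] -170.6 0.105
  pk [0.5194 0.1274] -77.0 0.088
  pk [0.6032 0.1448] 12.0 0.535
('b', -1.5707963267948966) [506. 169.] [0.51568812 0.15077277 0.44992162]
  pk [0.4186 0.1947] 101.5 0.081
  pk [0.5028 0.2108] 11.8 0.204
  pk [0.5865 0.2278] 102.0 0.117
  pk [0.4353 0.1105] -170.6 0.313
  pk [0.5179 0.1276] -75.7 0.454
  pk [0.6031 0.144 ] 10.8 0.109
real	0m42.733s
user	0m42.198s
sys	0m0.222s
```

The fits from three camera yaws agree to under 1 mm. The pockets form a grid at 11.2° with its centre at (0.511, 0.1693). I'll use pockets P5, P2, P4 and P6, which keep the fingers clear of the lid. First tub now.

```bash
cat >> h.py <<'E'
B=np.radians(11.2); _c,_s=np.cos(B),np.sin(B); BC=np.array([.5110,.1693])
def b2w(x,y): return BC+[_c*x-_s*y,_s*x+_c*y]
PK={1:(*b2w(-.086,.043),B+np.pi/2),2:(*b2w(0,.043),B),3:(*b2w(.086,.043),B+np.pi/2),4:(*b2w(-.086,-.043),B+np.pi),5:(*b2w(0,-.043),B-np.pi/2),6:(*b2w(.086,-.043),B)}
GH=.029
def st(): return robot.get_state()
def locate(x0,names=True):
    """look from the yaw that fits best; mean of the good fits"""
    best=[]
    for yaw in (-np.pi/2,np.pi/2,0):
        p=look2((.545,-.22),.43,yaw); r,c=fit(p,tubmask(p),x0,"tub"); best.append((c,r))
        if c<.07: break
    c,r=min(best,key=lambda t:t[0]); print("tub at",r.round(4),"cost",round(c,3)); return r,c
def feasible(tub,pk):
    ok=[]
    q0=st()["joint_pos"]
    for k in (0,1):
        a=tub[2]+k*np.pi; b=pk[2]+k*np.pi
        qa=[robot.ik(np.array([tub[0],tub[1],z]),down(a)) for z in (.037,.2)]
        qb=[robot.ik(np.array([pk[0],pk[1],z]),down(b)) for z in (.045,.2)]
        if all(q is not None for q in qa+qb): ok.append((max(abs(qa[1][6]),abs(qb[1][6])),k))
    print("k options",ok); return min(ok)[1]
def pick(tub,k):
    R=down(tub[2]+k*np.pi); x,y=tub[:2]
    effector.open_jaws(); robot.reach(np.array([x,y,.16]),R); robot.move_linear(np.array([x,y,.008+GH]),v=.1)
    effector.close_gripper(40); print("grip",round(st()["grip_width"],4))
    robot.move_linear(np.array([x,y,.2]),v=.12); robot.dwell(.2); print("lifted",round(st()["grip_width"],4),st()["contact_force"].round(1))
def put(pk,k):
    x,y=pk[:2]; R=down(pk[2]+k*np.pi)
    robot.reach(np.array([x,y,.2]),R); robot.move_linear(np.array([x,y,.078]),v=.12); robot.dwell(.3)
    f0=np.array(st()["contact_force"])
    for z in np.r_[np.arange(.072,.0455,-.003),.045]:
        robot.move_linear(np.array([x,y,z]),v=.03); f=np.array(st()["contact_force"])-f0
        print(round(z,3),f.round(1),end=" ")
        if f[2]>20: print("STOP"); return False
    print("z",st()["position"][2].round(4),"w",round(st()["grip_width"],4)); return True
def release():
    x,y,z=st()["position"]; effector.open_jaws(); robot.move_linear(np.array([x,y,.18]),v=.12)
E
python3 - <<'E'
from h import *
r,c=locate((.6144,-.1256)); k=feasible(r,PK[5]); pick(r,k); ok=put(PK[5],k)
save(capture("side"),"side_p5"); print(ok,st()["time"])
E
```

```text
tub at [ 0.6143 -0.126   2.9244] cost 0.05
k options [(np.float64(2.6432755935652925), 0), (np.float64(1.271785486464795), 1)]
grip 0.0385
lifted 0.0382 [-0.8  0.1 -0.5]
0.072 [ 1.  -0.   0.1] 0.069 [ 0.2 -0.9  0.7] 0.066 [-4.4 -0.4 16.2] 0.063 [-7.7 -0.5 28.4] STOP
False 26.9833
```

```bash
python3 - <<'E'
from h import *
x,y,z=st()["position"]; print(x,y,z,PK[5],st()["moment"])
robot.move_linear(np.array([PK[5][0],PK[5][1],.080]),v=.05); robot.dwell(.2)
print(st()["position"],st()["grip_width"])
a=capture("side"); b=capture("wrist"); c=capture("scene")
u=proj(a,[*PK[5][:2],.06])[0].astype(int); s=proj(c,[*PK[5][:2],.06])[0].astype(int)
C=lambda p,u:cv2.resize(p["image"][max(0,u[1]-48):u[1]+48,u[0]-64:u[0]+64],(400,300),interpolation=cv2.INTER_CUBIC)
print(u,s)
cv2.imwrite("pics/ins1.png",np.vstack([np.hstack([C(a,u),C(c,s)]),np.hstack([cv2.resize(b["image"],(400,300)),C(b,(258,300))])])[:,:,::-1])
E
```

```text
0.5211493555878326 0.1280233537692913 0.0682017377735597 (np.float64(0.5193520771024588), np.float64(0.12711892831998478), np.float64(-1.3753194505715316)) [-0.53920889  1.67334274 -0.07775348]
[0.51886804 0.12697616 0.07934257] 0.0384234191463052
[226 132] [323 181]
```

View pics/ins1.png

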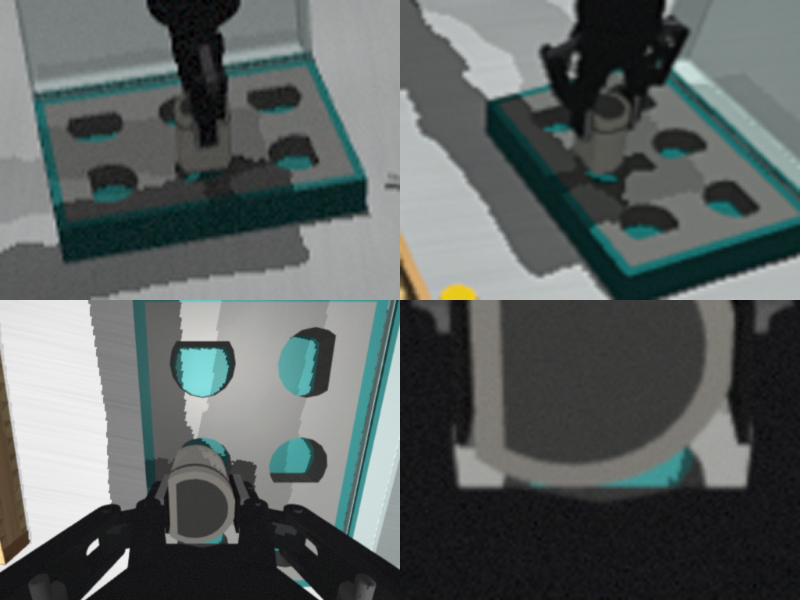

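Picture 5 shows the tub held upright over P5, but it caught on the rack. I'll lift it and compare where it sits in the hand with the outline I predict.

```bash
python3 - <<'E'
from h import *
robot.move_linear(np.array([PK[5][0],PK[5][1],.2]),v=.12); robot.dwell(.3)
b=capture("wrist"); s=st(); x,y,z=s["position"]; R=s["eef_rot"]; th=np.arctan2(R[1,1],R[0,1])+np.pi
print(x,y,z,np.degrees(th))
import pickle; pickle.dump((b,s),open("held.pkl","wb"))
S=5; o=np.array([200,215]); im=cv2.resize(b["image"][215:335,200:320][:,:,::-1],None,fx=S,fy=S,interpolation=cv2.INTER_CUBIC)
im=np.ascontiguousarray(np.clip(im*1.6,0,255).astype(np.uint8))
for zz,col in ((z+.031,(0,0,255)),(z-.024,(0,255,0))):
    q=proj(b,np.c_[place(dshape(.024,.015),th,x,y),np.full(72,zz)]); cv2.polylines(im,[np.round((q-o+.5)*S).astype(np.int32)],True,col,1)
cv2.imwrite("pics/held1.png",im)
E
```

```text
0.5191805838063669 0.12705617513658268 0.1996534407991053 281.19850304548754
```

View pics/held1.png

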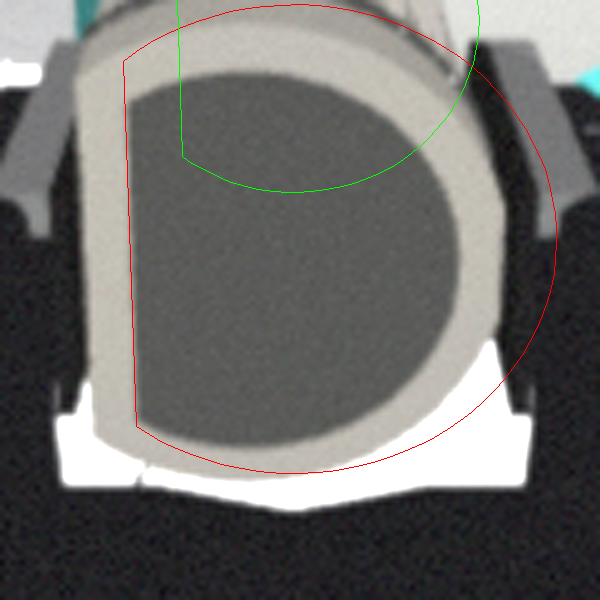

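Picture 6 shows the tub's axis about 4.5 mm from the jaw centre. That is my mistake: the jaws centre on the 39 mm flat-to-round width, not on the axis. The tub is otherwise straight, with the pad-direction error under 1 mm. I'll correct the offset and retry.

```bash
cat >> h.py <<'E'
def sh(p): return (p[0]-.0045*np.cos(p[2]),p[1]-.0045*np.sin(p[2]),p[2])
E
python3 - <<'E'
from h import *
ok=put(sh(PK[5]),1); print(ok)
if ok: release(); print(st()["position"],st()["time"])
E
```

```text
0.072 [-1.   0.7 -0. ] 0.069 [-0.6 -0.4  0.5] 0.066 [ 0.3 -0.2 -0.6] 0.063 [ 0.3  1.1 -0.3] 0.06 [-0.9 -0.  -0.1] 0.057 [ 0.5  0.7 -0.9] 0.054 [-0.6  0.5 -0.1] 0.051 [-0.1  0.8  0.4] 0.048 [-0.1  0.1 -0.7] 0.045 [0.1 0.1 0.8] z 0.0452 w 0.0381
True
[0.51837677 0.13150235 0.17909966] 35.4417
```

```bash
python3 - <<'E'
from h import *
for x0,n in [((.6347,-.2913),2),((.4689,-.3092),4),((.6250,-.2105),6)]:
    r,c=locate(x0)
    if c>.08 or np.hypot(r[0]-x0[0],r[1]-x0[1])>.004: print("check",n); break
    t=sh(r); pk=sh(PK[n]); k=feasible(t,pk); pick(t,k)
    if not .036<st()["grip_width"]<.041 or not put(pk,k): print("failed",n); break
    release()
x,y,z=st()["position"]; print(st()["time"])
save(capture("side"),"side2")
E
```

```text
tub at [ 0.6348 -0.2916  1.1798] cost 0.051
k options [(np.float64(1.7705380378421278), 0), (np.float64(2.891627874852488), 1)]
grip 0.0378
lifted 0.0379 [ 0.1  0.2 -0.9]
0.072 [-0.6  0.3 -0. ] 0.069 [-0.7 -0.2 -0.8] 0.066 [-1.7 -0.  -0.2] 0.063 [-1.1 -0.3 -0.3] 0.06 [-0.1 -0.6  0.9] 0.057 [-0.9  0.6  0. ] 0.054 [-0.5 -1.   0.5] 0.051 [-0.4  1.2  0.2] 0.048 [0.1 0.6 1. ] 0.045 [-1.2 -0.5  2.2] z 0.0453 w 0.0381
tub at [ 0.4448 -0.3416  1.0601] cost 0.035
check 4
56.4167
```

View pics/side2.png

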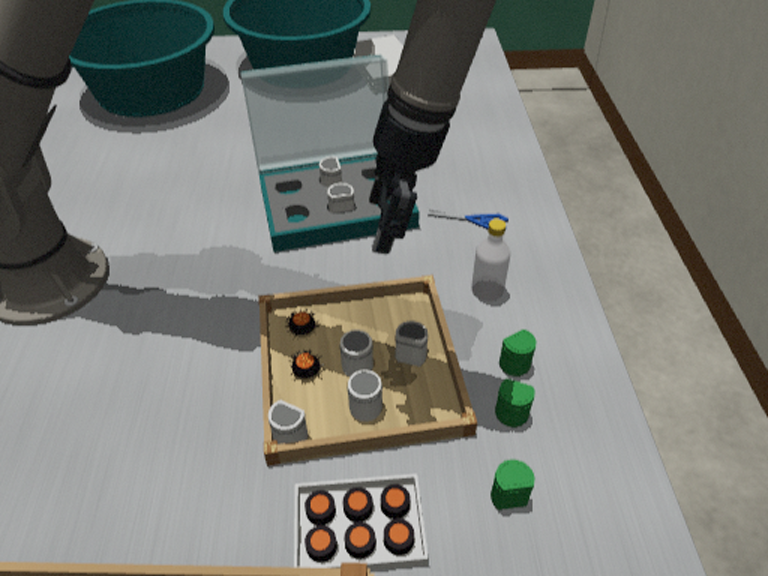

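Picture 7 shows the fourth tub, at (288,421), knocked towards the crate's near-left corner but still upright. The fit agrees, giving (0.4448, -0.3416). I'll take it from there with a slightly higher grip so the fingers clear the crate wall.

```bash
sed -i 's/\.072,\.0455,-\.003),\.045\]/.072,.0165+GH,-.003),.016+GH]/' h.py; python3 - <<'E'
import h; from h import *
for x0,n,g in [((.4448,-.3416),4,.033),((.6250,-.2105),6,.029)]:
    h.GH=g
    r,c=locate(x0)
    if c>.08 or np.hypot(r[0]-x0[0],r[1]-x0[1])>.004: print("check",n); break
    t=sh(r); pk=sh(PK[n]); k=feasible(t,pk); pick(t,k)
    if not .036<st()["grip_width"]<.041 or not put(pk,k): print("failed",n); break
    release()
print(st()["time"])
p=look2((.515,.12),.42,0,"box2")
for n in (2,4,5,6):
    # proud top at .076
    print(n,proj(p,[*PK[n][:2],.076])[0].round(1)*1.5)
c=capture("scene"); save(c,"scene2")
E
```

```text
tub at [ 0.4283 -0.3574  1.2535] cost 1.159
check 4
63.5333
2 [371.25 172.8 ]
4 [290.55 294.15]
5 [391.5 273.9]
6 [492.6  253.65]
```

View pics/box2.png

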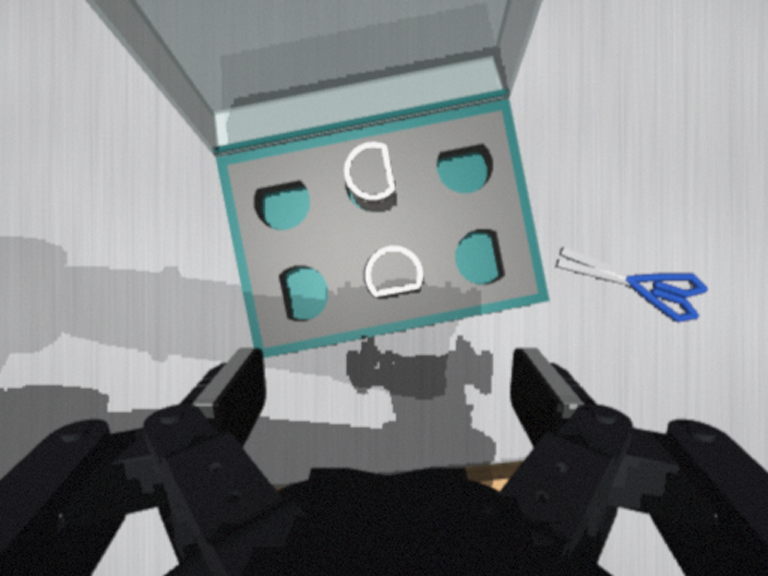

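View pics/scene2.png

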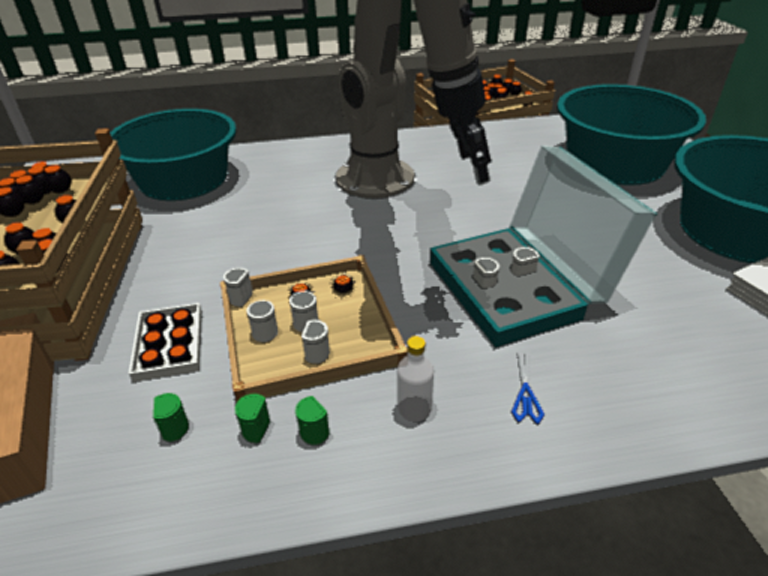

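Pictures 8 and 9 show P2 and P5 seated where predicted and the shoved tub still in the crate at (237,287). The failed fit came from that tub lying at the edge of the view, so I'll look from directly above it.

```bash
python3 - <<'E'
from h import *
for yaw in (-np.pi/2,np.pi/2,0):
    try: p=look2((.47,-.31),.40,yaw)
    except robot.PlanningError: print("noplan",yaw); continue
    a=[fit(p,tubmask(p),x0,"tub") for x0 in [(.4448,-.3416),(.4448,-.335)]]
    r,c=min(a,key=lambda t:t[1]); print(yaw,r.round(4),round(c,3))
    if c<.07: break
th=r[2]; S=4; u=np.round(proj(p,[*r[:2],.05])[0]).astype(int); o=np.maximum(u-70,0)
im=np.ascontiguousarray(cv2.resize(p["image"][o[1]:o[1]+140,o[0]:o[0]+140][:,:,::-1],None,fx=S,fy=S,interpolation=cv2.INTER_CUBIC))
for zz,col in ((.068,(0,0,255)),(.013,(0,255,0))):
    q=proj(p,np.c_[place(dshape(.024,.015),th,*r[:2]),np.full(72,zz)]); cv2.polylines(im,[np.round((q-o+.5)*S).astype(np.int32)],True,col,1)
cv2.imwrite("pics/d1.png",im)
E
```

```text
-1.5707963267948966 [ 0.4459 -0.3407  1.0447] 0.767
1.5707963267948966 [ 0.4453 -0.3412  1.0435] 0.858
0 [ 0.4459 -0.3407  1.0165] 0.812
```

View pics/d1.png

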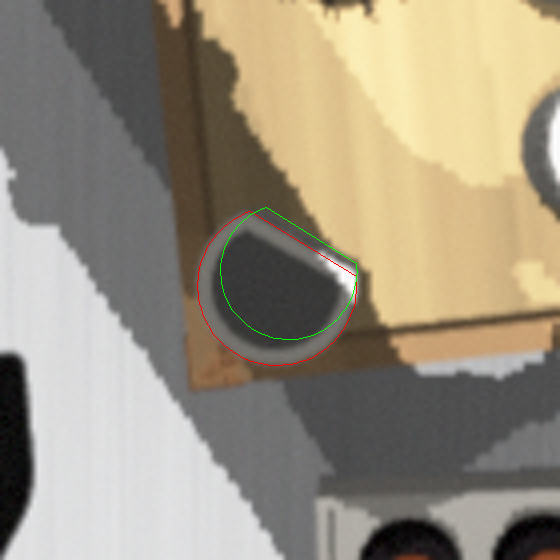

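Picture 10 shows the fitted outline lying exactly on the tub in the corner. The high cost comes only from grey table inside the window. Picking it now.

```bash
python3 - <<'E'
import h; from h import *
h.GH=.033
r=np.array([.4457,-.3409,1.04]); t=sh(r); pk=sh(PK[4]); k=feasible(t,pk); pick(t,k)
if .036<st()["grip_width"]<.041 and put(pk,k):
    release(); h.GH=.029
    x0=(.6250,-.2105); r,c=locate(x0)
    if c<.08 and np.hypot(r[0]-x0[0],r[1]-x0[1])<.004:
        t=sh(r); pk=sh(PK[6]); k=feasible(t,pk); pick(t,k)
        if .036<st()["grip_width"]<.041 and put(pk,k): release()
        else: print("fail6")
else: print("fail4")
print(st()["time"],st()["position"])
E
```

```text
k options [(np.float64(2.8013184622597147), 0), (np.float64(0.9948072334362363), 1)]
grip 0.0381
lifted 0.0382 [ 0.3 -0.2 -1.7]
0.072 [ 0.6 -0.1 -0.8] 0.069 [ 0.8  0.7 -0.1] 0.066 [ 0.2 -0.3 -0.1] 0.063 [ 1.4 -0.9 -0.1] 0.06 [ 0.1 -0.4  0.3] 0.057 [ 1.6 -0.4 -0.2] 0.054 [ 1.2 -1.  -0. ] 0.051 [ 0.7 -0.2  0.4] 0.049 [-0.7  0.1  5.3] z 0.0493 w 0.0379
tub at [ 0.6251 -0.2104 -1.9352] cost 0.05
k options [(np.float64(1.1946785790892447), 0), (np.float64(2.7132102526127926), 1)]
grip 0.0383
lifted 0.038 [ 0.  -0.4 -1.5]
0.072 [-0.2  0.6  0.2] 0.069 [ 1.   1.3 -0.2] 0.066 [ 0.3  1.1 -0.4] 0.063 [-0.5  1.2  0.2] 0.06 [-0.3  1.9 -1.3] 0.057 [-0.3  2.4  0.4] 0.054 [ 0.2  2.3 -0.7] 0.051 [-1.   3.8 -0.1] 0.048 [-0.8  3.  -0.6] 0.045 [-1.3  3.3  2.9] z 0.0453 w 0.0385
97.2083 [0.5988699  0.14336025 0.17897806]
```

All four are in. Next I'll check the seating, measure the lid angle and see what stands behind the lid.

```bash
python3 - <<'E'
from h import *
x,y,z=st()["position"]; robot.move_linear(np.array([x,y,.3])); 
p=look2((.515,.10),.45,0); c=capture("scene"); a=capture("side")
print("bowl pts scene z0",onplane(c,np.array([(600,180),(640,188),(690,225),(700,260)])/1.5,0).round(3), "rim z.1",onplane(c,np.array([(560,100),(640,135),(700,125),(677,160),(690,205)])/1.5,.1).round(3))
def edge(ph,x,d=.19,o=.05): 
    w=b2w(x,.095-d*np.cos(ph)+o*np.sin(ph)); return [*w,.04+d*np.sin(ph)+o*np.cos(ph)]
for ph in (1.5,1.6,1.7,1.8,1.9): print(ph,"scene",(proj(c,[edge(ph,-.138),edge(ph,.138),edge(ph,-.138,o=0),edge(ph,.138,o=0)])*1.5).round().tolist(),"side",(proj(a,[edge(ph,-.138),edge(ph,.138)])*1.5).round().tolist())
for n in (2,4,5,6): print(n,(proj(p,np.array([[*PK[n][:2],.076]]))[0]).round(1))
C=lambda p,u,w,h:cv2.resize(p["image"][u[1]-h:u[1]+h,u[0]-w:u[0]+w],(400,300),interpolation=cv2.INTER_CUBIC)
im=p["image"].copy()
for n in (2,4,5,6):
    q=proj(p,np.c_[place(dshape(.024,.015),PK[n][2],*PK[n][:2]),np.full(72,.076)]); cv2.polylines(im,[np.round(q*16).astype(np.int32)],True,(255,0,0),1,shift=4)
v=np.hstack([cv2.resize(im[40:220,140:380],(400,300),interpolation=cv2.INTER_CUBIC),C(a,(220,110),96,72)])
v2=cv2.resize(c["image"][60:260,260:512],(504,400),interpolation=cv2.INTER_CUBIC)
v2=np.hstack([v2[:,:504],np.zeros((400,296,3),np.uint8)])[:300]
cv2.imwrite("pics/chk.png",np.vstack([v,v2])[:,:,::-1])
E
```

```text
bowl pts scene z0 [[0.132 0.572]
 [0.192 0.651]
 [0.373 0.674]
 [0.499 0.615]] rim z.1 [[-0.167  0.574]
 [ 0.1    0.675]
 [ 0.076  0.86 ]
 [ 0.245  0.687]
 [ 0.436  0.597]]
1.5 scene [[537.0, 142.0], [632.0, 210.0], [515.0, 149.0], [607.0, 218.0]] side [[241.0, 77.0], [388.0, 58.0]]
1.6 scene [[545.0, 143.0], [641.0, 210.0], [523.0, 147.0], [616.0, 216.0]] side [[241.0, 74.0], [386.0, 56.0]]
1.7 scene [[552.0, 144.0], [649.0, 211.0], [531.0, 146.0], [626.0, 214.0]] side [[240.0, 73.0], [384.0, 55.0]]
1.8 scene [[559.0, 147.0], [656.0, 213.0], [539.0, 146.0], [634.0, 213.0]] side [[240.0, 72.0], [381.0, 55.0]]
1.9 scene [[565.0, 150.0], [662.0, 216.0], [547.0, 146.0], [642.0, 214.0]] side [[240.0, 73.0], [379.0, 55.0]]
2 [249. 108.]
4 [199.  182.2]
5 [261.1 170.1]
6 [323.2 158. ]
```

View pics/chk.png

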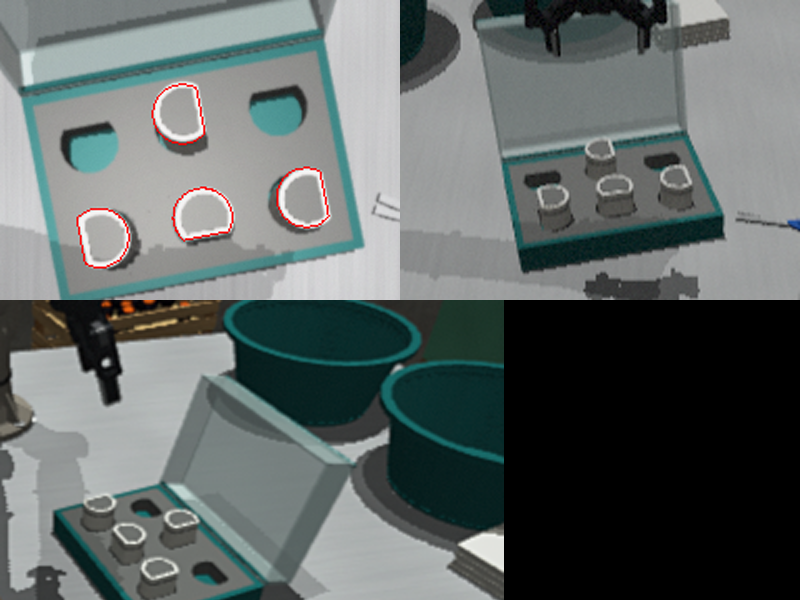

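Picture 11 shows all four tub tops on the predicted seated outlines at z = 0.076. The lid stands at about 1.7 rad and there is free space behind it. Now closing the lid from behind.

```bash
cat > lid.py <<'E'
from h import *
def P(ph,s=.165,o=.05): return np.array([*b2w(0,.095-s*np.cos(ph)+o*np.sin(ph)+.011),.04+s*np.sin(ph)+o*np.cos(ph)])
E
python3 - <<'E'
from lid import *
A=np.array([*b2w(0,.24),.36]); Bp=A.copy(); Bp[2]=.2; phs=np.r_[np.arange(1.75,.01,-.07),0,-.012]
opts=[]
for a in (B,B+np.pi):
    q=[robot.ik(x,down(a)) for x in [A,Bp]+[P(f) for f in phs]]
    print(np.degrees(a),[i for i,v in enumerate(q) if v is None])
    if all(v is not None for v in q): opts.append((abs(q[0][6]),a))
a=min(opts)[1]; R=down(a)
effector.close_gripper(20)
robot.reach(np.array([*b2w(0,0),.36]),R); robot.move_linear(A); robot.move_linear(Bp); robot.dwell(.2)
f0=np.array(st()["contact_force"])
for f in phs:
    robot.move_linear(P(f),v=.06); F=np.array(st()["contact_force"])-f0; print(round(f,2),F.round(1),end="; ")
    if np.linalg.norm(F)>30: print("STOP"); break
print(st()["position"],P(f),st()["time"])
save(capture("scene"),"lid1")
E
```

```text
11.2 []
191.2 []
1.75 [-0.4  2.4  1.8]; 1.68 [-0.6  0.3 -0.1]; 1.61 [-0.3  0.2  0.2]; 1.54 [ 0.2 -0.4  0.4]; 1.47 [-1.1 -0.3  0.3]; 1.4 [-0.5 -0.1 -0.4]; 1.33 [-0.6  0.   0. ]; 1.26 [-0.1  0.2 -0. ]; 1.19 [-0.4  0.4  0.5]; 1.12 [-0.   0.   0.1]; 1.05 [-0.7  0.1  0.4]; 0.98 [-0.4  0.3  0. ]; 0.91 [-1.  -0.2 -0.3]; 0.84 [-0.7 -0.5 -0.1]; 0.77 [-0.8 -0.3  0. ]; 0.7 [-0.7 -0.3  0.1]; 0.63 [ 0.  -0.5  0.3]; 0.56 [-0.7 -0.7 -0.1]; 0.49 [0.3 0.1 0.3]; 0.42 [-0.2  1.8 -0.6]; 0.35 [-0.2 -0.3  0.3]; 0.28 [ 0.8  0.5 -0.3]; 0.21 [-0.1  0.5  0.1]; 0.14 [-0.9 -0.5  0.9]; 0.07 [-0.5 -0.  -0.7]; 0.0 [-0.5  0.9  3.7]; -0.01 [-4.6  1.1 14. ]; [0.52315501 0.11152369 0.0900336 ] [0.52257406 0.11084674 0.08801645] 113.7083
```

View pics/lid1.png

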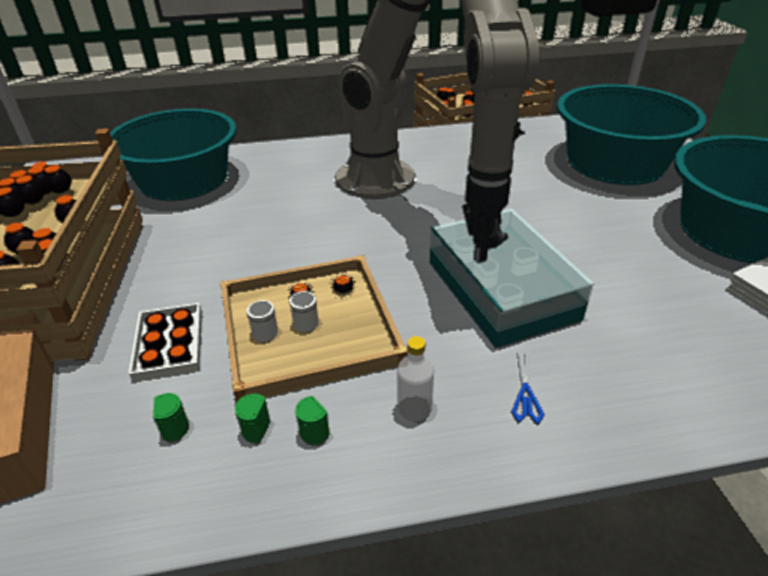

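Picture 12 shows the lid down flat. The tool stopped at z = 0.090, which is the closed height, with a 14 N reaction. I'll retreat, take a last look and hand in.

```bash
python3 - <<'E'
from lid import *
x,y,z=st()["position"]; robot.move_linear(np.array([x,y,.25])); robot.reach(np.array([.5,-.05,.32]),down(B)); robot.dwell(.5)
c=capture("scene"); a=capture("side")
L=[(*b2w(sx*.138,sy*.095),.09) for sx,sy in ((-1,-1),(1,-1),(1,1),(-1,1))]
V=[]
for p,u in ((c,(340,180)),(a,(225,125))):
    im=p["image"].copy(); cv2.polylines(im,[np.round(proj(p,L)*16).astype(np.int32)],True,(255,0,0),1,shift=4)
    V.append(cv2.resize(im[u[1]-70:u[1]+70,u[0]-93:u[0]+93],(400,300),interpolation=cv2.INTER_CUBIC))
cv2.imwrite("pics/end.png",np.hstack(V)[:,:,::-1]); print(st()["time"])
E
```

```text
116.3333
```

View pics/end.png

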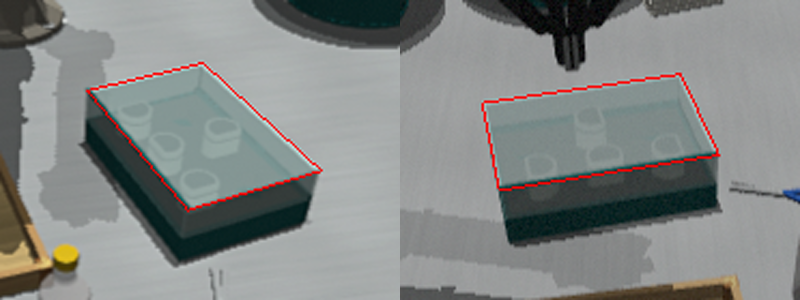

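Picture 13 shows the lid matching its predicted closed outline in both views, with the robot clear of everything.

```bash
python3 -c "
from cell import *
sign_off()"
```

```text
the job is handed in; nothing more can be done
```

The job is done and handed in at about 116 s. All four flat-sided tubs that were there are in the rack (pockets 2, 4, 5 and 6 by my numbering), and the lid is closed. The two round tubs and the urchins are still in the crate, and I did not touch the bottle, foam tray, shears or the green look-alikes.

**What went wrong on the way:**
- **First insertion:** the tub caught on the rack with about 28 N because I had not allowed for the 4.5 mm between the jaw centre and the tub's axis. I lifted it, corrected the offset and it went in without resistance.
- **Moved tub:** one tub was knocked into a corner of the crate mid-run. I found it again and placed it normally. Its fit score was poor because grey table showed in the window, so I relied on an overlay picture that matched.

**Last checks:**
- **Tubs:** all four tub tops lay on the predicted seated outlines before I closed the lid.
- **Lid:** it matched the predicted closed outline in both the scene and side views. When pressed shut, the tool stopped at the closed height (z = 0.090) with a 14 N reaction.
- **Disagreement:** the network's pocket centres were about 15 px off, so I used my own outline fits instead.

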